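# Reset the tripped breaker in the push-latch power box

## Robot

A 6-joint arm with a two-finger parallel gripper is mounted at the origin on the work surface; the furniture and walls round the work are solid. World frame = base frame: x ahead of the robot, y to its left, z up, the work surface at z = 0. Lengths are in m, angles in rad, forces in N, time in s.
With the tool pointing down it reaches from about 0.225 to 0.875 m from the base axis. Payload 3.4 kg.
Tool frame: the origin (TCP) lies at the very end of the fingers, on their centre line; the grasp point (between the pads) lies 19 mm behind it; z points along the fingers, y is the line along which they close (so a half turn about z gives the same grasp; the last joint's range is limited). The gripper opens to 85 mm and grips with 20 to 120 N. Pads are 22 mm wide; open, the fingers measure 114 mm over their backs; the gripper's body (76 mm by 85 mm) begins 54 mm behind the grasp point. The pads swing forward as they close: fully open they stand 13 mm farther back than shut.
Start: joints at [-1.454, 0.276, 1.505, -0, 1.361, -0.121], TCP at [0.135, -0.559, 0.231] pointing down, gripper open.
Joint ranges: [-2.89, 2.89], [-0.75, 2.08], [0.22, 2.7], [-1.18, 4.32], [0.11, 2.71], [-2.7, 2.7]. Speed limits (rad/s): [2.57, 2.57, 3.14, 3.14, 3.14, 3.14].

## Interface

Orientations are given as a unit quaternion [w, x, y, z].
In Python, from rig import readout, vision, manip gives the robot as it stands.
- The arm moves only by the shell command python3 -m handwheel 'ROWS' [FORCE]. ROWS is JSON, a list of rows, each a list of 3 entries, a list of its own where there are three numbers: the shift along the tool's x, y, z in mm, then the turn, a rotation vector about the tool's x, y, z in units of 6 degrees (1.0 is 6 degrees), then the closure, from -1 (fully open) to 1 (shut), so that 0 is half open. A call has 1 to 20 rows; each row shifts and turns the commanded pose from where the row before left it, along the tool's axes as they then stand; what a row does not reach is not made up. A row lasts 1/8 s, in which the tool goes at most 62.5 mm and 10.7 degrees, less where a joint would pass 70% of its speed; a pose out of reach is approached as far as the arm can. A call is refused whole if a number of a shift passes 62.5 or a number of a turn 1, either way. A call with a gripper value outside its range is refused whole. The fingers move at their own pace and stop on an object; FORCE is the grip in N (left out, the last holds). Time passes only in rows, so rows that do not move let the fingers close. It gives the time, the measured TCP pose, the force, the opening and the grip force at its end, in the units of the state.
- readout.get_state(): the state, without advancing time (a new reading comes with each control period).
- vision.get_image(name): name is "scene" or "top" or "wrist"; returns the picture (420x560x3 uint8, blue, green, red); there is no depth.
- vision.camera_params(name): a dict with "intrinsics" (3x3 intrinsics, pixels), "dist" ([k1, k2, p1, p2, k3] as OpenCV has them; the pictures are not rectified), "rvec" (rotation vector, rad) and "tvec" (3), from world to camera coordinates, as OpenCV has them; the wrist camera has in their place "hand_eye" (4x4, takes a point from camera to tool coordinates, whose origin is the TCP and whose axes are the flange's). Camera axes: x right, y down, z forward; pixel columns grow to the right and rows downward; lengths in m; the calibration is good to about 2 mm. A picture is of the moment at which its call begins: read the wrist's pose just before it. camera_params takes no time and is no camera call.
- manip.sign_off(): hands the job in; it is judged then, once.
The state is a dict: "clock": time; "qpos": joint angles; "qd": joint speeds; "effort": joint torques, N m; "position": TCP position; "ee_rot": TCP orientation; "contact_force": force on the tool from outside, world axes, zero at the start; "moment": the same for the moment, N m; "width": finger opening in m; "gripper_force": force on a finger pad.
Only numpy, scipy, OpenCV 4.12 (cv2) and the standard library are available. Lean on these libraries where they do the work, as an engineer would, in place of code of your own. Each camera call takes 0.05 s, during which the arm holds its last target. There are 200 camera calls.

## Task

A breaker of the pottery wheel has tripped inside the low power box on the table. With the fingertips press the front of the box's cover down to its stop and let go so that it pops wide open, push the breaker button that stands proud fully in, then push the cover over and press its front down to the stop once more so that it stays latched shut. Only press and push: the things round the box stay where they are, neither shoved aside nor lifted.

Things in the scene. Friction and masses are not known exactly. Their poses are not given: they have to be found in the camera images.
- power_box: Power box fixed to the table: white case 136 (x) by 150 (y) mm, rim 72 mm high, grey cover on top. Origin under its centre on the table; x points from its front (robot side) to its hinge side, y to its left, z up. Inner panel 42 mm above the table. Inside the front wall, in the middle, a black latch housing 16 mm deep, 34 mm wide, 70 mm high.
- cover (a joint): Cover angle, rad: 0 latched shut, 1.70 wide open (just past upright), -0.056 pressed to its stop (6.5 mm down at the front edge). Push-push latch: pressed to the stop and let go it swings wide open in 2 s; pushed from open to the stop and let go it stays latched near 0. A press short of the stop changes nothing. Takes 2 to 3 N at the front, brief peaks to 7 N; 12 N is surely at the stop.
- cover_press (a point): Point to press: on the cover's outer face, middle line, 19 mm from its front edge, 100 mm from the hinge axis; 80 mm above the table when shut. x points along the cover to the hinge, z out of the outer face. Cover 119 mm long, 134 mm wide, 6 mm thick; a thin steel striker hangs 25 mm under its front edge.
- hinge_mid (a point): Middle of the cover's hinge axis, 61.5 mm behind the box's centre and 75 mm above the table; fixed to the box, same axes as the box (the hinge axis is y). The cover's outer face lies 5 mm off the axis.
- reset_button (a joint): Travel of the proud breaker button, m: 0 to 0.0015 tripped, 0.011 fully in (stop). It stays where it is left; about 3 N moves it, straight down.
- button_top (a point): Centre of the top of the proud button: black plunger 26 mm across, 67 mm above the table when tripped (under the shut cover), 56 mm when in. It stands in a white collar (36 mm across, top 52 mm above the table) 18 mm in front of the box's centre, 30 mm left of it. The like breaker 30 mm to the right is already in and fixed.
- tumbler: Bisque clay tumbler, 76 mm across, 82 mm tall, loose, stands to the box's left. Origin at the centre of its underside. Leave alone.
- pigment_pot: White screw-top pot with a black cap, 64 mm across, 65 mm tall, loose, stands to the box's right. Origin at the centre of its underside. Leave alone.
- green_cup: Small plain cup, 68 mm across, 55 mm tall, loose, stands at the front right corner of the box. Origin at the centre of its underside. Leave alone.
- dropper: Small dark dropper bottle with a pointed tip, 35 mm across, 82 mm tall, loose, stands at the front left corner of the box. Origin at the centre of its underside. Leave alone.

How it is judged:
By the outcome, as a careful person would: the job done as asked, in the order asked, and still so for the second after the job is handed in, with the robot touching nothing.
It also fails if it takes over 54 s, if anything falls off the work surface, if the arm or the gripper's body presses on something with over 40 N, if the wrist force passes 120 N, or if a joint passes its speed limit or range.

## Working session

There is one attempt and no reset: what is moved stays moved. The work goes in short steps, Python scripts to look and compute and a shell command to move; the robot and the scene stay as the last step left them, time stands still between calls to the robot, and variables do not carry over. Pictures are saved under pics/ and viewed, at most 10 in all, crops included, and the job is handed in when it is done.

```bash
mkdir -p pics; python3 - <<'E'
from rig import readout, vision
import cv2,numpy as np
s=readout.get_state();print(s)
for n in("top","scene"):
    im=vision.get_image(n);cv2.imwrite(f"pics/{n}0.png",im)
    p=vision.camera_params(n);print(n,p)
print(vision.camera_params("wrist"))
E
```

```text
{'clock': 0.0, 'qpos': array([-1.45401201e+00,  2.76612011e-01,  1.50615784e+00, -1.09698594e-05,
        1.36068946e+00, -1.20950062e-01]), 'qd': array([-4.05036666e-05,  8.70534321e-04,  1.88029952e-03, -7.55251868e-04,
        3.13026118e-04,  1.18512853e-03]), 'effort': array([-1.64441994e-03, -4.16782129e+01, -2.45812869e+01, -4.80536855e-04,
        1.12037198e-02, -4.95956471e-06]), 'position': array([ 0.13536915, -0.55828638,  0.23042016]), 'ee_rot': array([-9.33337647e-04,  9.92943041e-01,  1.18588555e-01, -3.41922264e-06]), 'contact_force': array([ 0.28325973, -0.17793417,  0.33438979]), 'moment': array([-0.00595804,  0.04977812, -0.02509481]), 'gripper_force': 0.0, 'width': 0.08557515179564638}
top {'intrinsics': array([[512.37832521,   0.        , 273.62046631],
       [  0.        , 512.37832521, 214.51012007],
       [  0.        ,   0.        ,   1.        ]]), 'dist': array([-0.10080284,  0.        ,  0.        ,  0.        ,  0.        ]), 'rvec': array([ 2.13824472, -2.04669734,  0.25099618]), 'tvec': array([0.10524027, 0.49024875, 0.94228821])}
scene {'intrinsics':
[... 252 characters left out ...]
[ 1.21975789, -2.2578515 ,  1.01463928]), 'tvec': array([0.33982757, 0.2613271 , 0.85737036])}
{'intrinsics': array([[294.12529449,   0.        , 280.77657297],
       [  0.        , 294.12529449, 212.91264019],
       [  0.        ,   0.        ,   1.        ]]), 'dist': array([-0.05883256,  0.        ,  0.        ,  0.        ,  0.        ]), 'hand_eye': array([[-1.92234521e-04, -9.46004370e-01, -3.24153814e-01,
         8.45347581e-02],
       [ 9.99999941e-01, -2.73686724e-04,  2.05687312e-04,
        -1.29102564e-03],
       [-2.83297692e-04, -3.24153756e-01,  9.46004367e-01,
        -1.42861761e-01],
       [ 0.00000000e+00,  0.00000000e+00,  0.00000000e+00,
         1.00000000e+00]])}
```

View pics/top0.png

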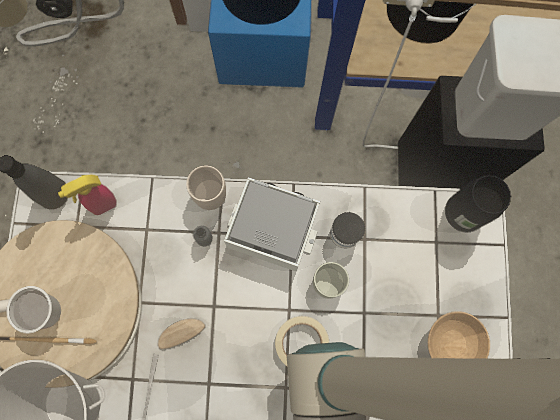

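View pics/scene0.png

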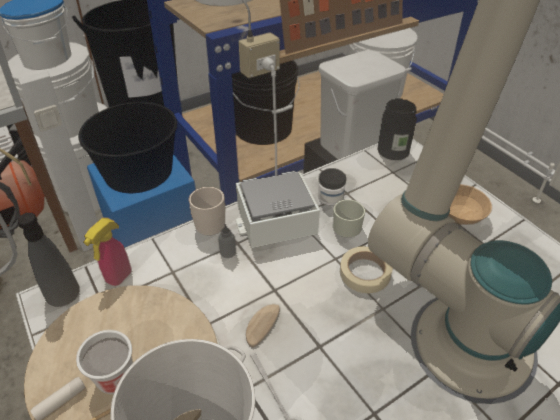

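The top view shows the box at about (273,223) with its front toward the lower left (vent slots at (265,238)), tumbler (206,187), dropper (202,236), pot (347,229) and cup (330,280). I'll enlarge it to get the corners.

```bash
python3 - <<'E'
import cv2
im=cv2.imread("pics/top0.png")[160:310,180:380]
cv2.imwrite("pics/crop.png",cv2.resize(im,None,fx=4,fy=4,interpolation=cv2.INTER_CUBIC))
E
```

```text
(no output)
```

View pics/crop.png

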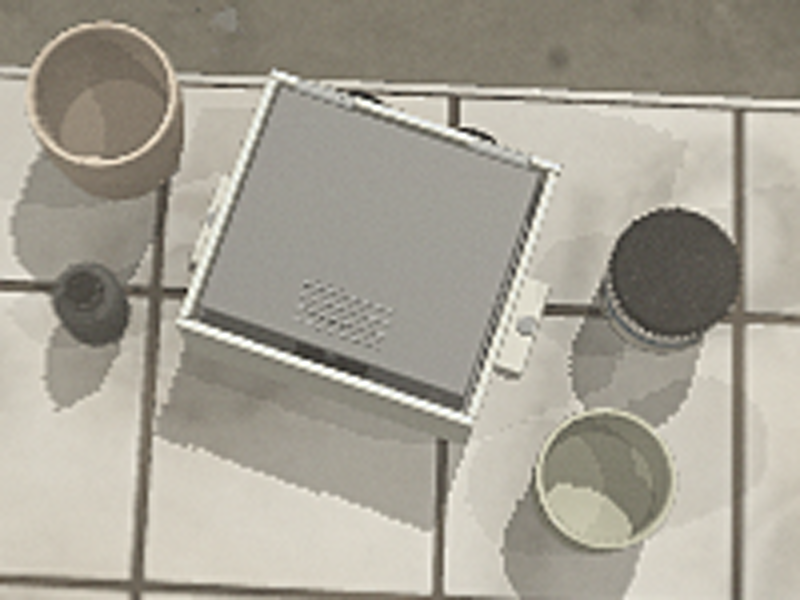

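The crop shows rim corners at crop pixels (277,72) back left, (557,167) back right, (468,420) front right, (181,322) front left. I'll fit the box to these.

```bash
cat > h.py <<'E'
import cv2,numpy as np
from rig import readout,vision
from scipy.optimize import least_squares
from scipy.spatial.transform import Rotation as R
def unproj(n,uv,z):
    p=vision.camera_params(n);M=cv2.Rodrigues(p["rvec"])[0];t=p["tvec"]
    q=cv2.undistortPoints(np.array(uv,float).reshape(-1,1,2),p["intrinsics"],p["dist"]).reshape(-1,2)
    d=np.c_[q,np.ones(len(q))]@M;c=-M.T@t
    return c+d*((np.broadcast_to(z,len(q))-c[2])/d[:,2])[:,None]
def proj(n,X):
    p=vision.camera_params(n);return cv2.projectPoints(np.array(X,float),p["rvec"],p["tvec"],p["intrinsics"],p["dist"])[0].reshape(-1,2)
def tool():
    s=readout.get_state();w,x,y,z=s["ee_rot"];return np.array(s["position"]),R.from_quat([x,y,z,w])
E
python3 - <<'E'
from h import *
c=np.array([[277,72],[557,167],[468,420],[181,322]])/4+[180,160]
W=unproj("top",c,.072);print(W.round(4));print([np.linalg.norm(W[i]-W[(i+1)%4]).round(4) for i in range(4)])
L=np.array([[.068,.075],[.068,-.075],[-.068,-.075],[-.068,.075]])
def P(v):
    a=v[2];r=np.array([[np.cos(a),-np.sin(a)],[np.sin(a),np.cos(a)]]);return L@r.T+v[:2]
s=least_squares(lambda v:(P(v)-W[:,:2]).ravel(),[*W[:,:2].mean(0),0]);v=s.x
print("box",v,np.degrees(v[2]),"res",s.fun.round(4))
a=v[2];r=np.array([[np.cos(a),-np.sin(a)],[np.sin(a),np.cos(a)]])
o=np.array([[105,95],[81,281],[675,277],[605,480]])/4+[180,160]
O=unproj("top",o,[.082,.082,.065,.055]);print("objs world",O.round(3),"box",((O[:,:2]-v[:2])@r).round(3))
print("press",v[:2]+r@[-.0385,0],"btn",v[:2]+r@[-.018,.03])
p,T=tool();print(p,T.as_matrix().round(3))
E
```

```text
[[0.5536 0.1775 0.072 ]
 [0.5114 0.039  0.072 ]
 [0.386  0.0782 0.072 ]
 [0.427  0.2164 0.072 ]]
[np.float64(0.1447), np.float64(0.1313), np.float64(0.1441), np.float64(0.1325)]
box [ 0.46951194  0.12778269 -0.2957905 ] -16.947547531818596 res [ 0.0028  0.0022  0.0013 -0.0028 -0.0034 -0.0023 -0.0006  0.003 ]
objs world [[ 0.535  0.26   0.082]
 [ 0.443  0.264  0.082]
 [ 0.461 -0.02   0.065]
 [ 0.362  0.011  0.055]] box [[ 0.024  0.145]
 [-0.065  0.123]
 [ 0.035 -0.144]
 [-0.068 -0.143]]
press [0.43268392 0.13900529] btn [0.46103853 0.16172678]
[ 0.1353959  -0.55833573  0.23052904] [[ 0.972  0.236 -0.   ]
 [ 0.236 -0.972  0.002]
 [ 0.    -0.002 -1.   ]]
```

```bash
python3 -m handwheel '[[[32.4,-43.4,0],[0,0,0],1],[[32.4,-43.4,0],[0,0,0],1],[[32.4,-43.4,0],[0,0,0],1],[[32.4,-43.4,0],[0,0,0],1],[[32.4,-43.4,0],[0,0,0],1],[[32.4,-43.4,0],[0,0,0],1],[[32.4,-43.4,0],[0,0,0],1],[[32.4,-43.4,0],[0,0,0],1],[[32.4,-43.4,0],[0,0,0],1],[[32.4,-43.4,0],[0,0,0],1],[[32.4,-43.4,0],[0,0,0],1],[[32.4,-43.4,0],[0,0,0],1],[[32.4,-43.4,0],[0,0,0],1],[[32.4,-43.4,0],[0,0,0],1]]' 20; python3 -m handwheel '[[[0,0,0],[0,0,-1],1],[[0,0,0],[0,0,-1],1],[[0,0,0],[0,0,-1],1],[[0,0,0],[0,0,-1],1],[[0,0,0],[0,0,-1],1],[[0,0,0],[0,0,-1],1],[[0,0,0],[0,0,-1],1],[[0,0,0],[0,0,-1],1],[[0,0,0],[0,0,-1],1],[[0,0,0],[0,0,-1],1],[[0,0,0],[0,0,0],1],[[0,0,0],[0,0,0],1]]'
python3 - <<'E'
from h import *
p,T=tool();print(p,T.as_matrix().round(3));s=readout.get_state();print(s["contact_force"],s["width"],s["qpos"])
im=vision.get_image("wrist");cv2.imwrite("pics/w1.png",im)
E
```

```text
clock: 1.85
position: [0.4334, 0.1403, 0.2311]
ee_rot: [0.0, 0.993, 0.119, -0.0]
contact_force: [0.5, -1.0, 0.7]
width: -0.0002
gripper_force: 0.0
clock: 3.35
position: [0.433, 0.1385, 0.2311]
ee_rot: [-0.0, 0.801, 0.599, -0.0]
contact_force: [-0.0, -0.1, -0.3]
width: -0.0001
gripper_force: 0.0
[0.43299379 0.13846732 0.23109418] [[ 0.283  0.959 -0.   ]
 [ 0.959 -0.283 -0.   ]
 [-0.    -0.    -1.   ]]
[-0.01786511 -0.13704808 -0.29027469] -0.0001261149959753979 [ 1.56323808e-01  9.32968772e-02  1.74143899e+00 -9.37903435e-05
  1.30727341e+00  4.43640501e-01]
```

View pics/w1.png

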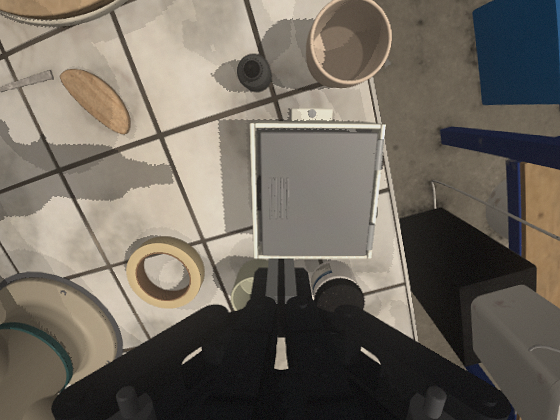

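The wrist view shows the box rim: front left (251,124), back left (385,124), front right (255,258), back right (372,258), with the closed fingers at about (280,270) and clear space behind the box. I'll refit the box from this.

```bash
cat >> h.py <<'E'
def wun(uv,z,p,T):
    c=vision.camera_params("wrist");H=c["hand_eye"]
    q=cv2.undistortPoints(np.array(uv,float).reshape(-1,1,2),c["intrinsics"],c["dist"]).reshape(-1,2)
    d=T.apply(np.c_[q,np.ones(len(q))]@H[:3,:3].T);o=p+T.apply(H[:3,3])
    return o+d*((z-o[2])/d[:,2])[:,None]
E
python3 - <<'E'
from h import *
p,T=tool()
W=wun([[385,124],[372,258],[255,258],[251,124]],.072,p,T);print(W.round(4));print([np.linalg.norm(W[i]-W[(i+1)%4]).round(4) for i in range(4)])
L=np.array([[.068,.075],[.068,-.075],[-.068,-.075],[-.068,.075]])
def rot(a):return np.array([[np.cos(a),-np.sin(a)],[np.sin(a),np.cos(a)]])
s=least_squares(lambda v:(L@rot(v[2]).T+v[:2]-W[:,:2]).ravel(),[.47,.128,-.3]);v=s.x
print("box",v,np.degrees(v[2]),"res",s.fun.round(4)); print("tcp in box",(p[:2]-v[:2])@rot(v[2]))
print(unproj("top",[[325,128],[340,60],[345,0]],-.7),unproj("top",[[325,128],[340,60],[345,0]],.3))
E
```

```text
[[0.554  0.1811 0.072 ]
 [0.5135 0.038  0.072 ]
 [0.3841 0.0766 0.072 ]
 [0.4261 0.2182 0.072 ]]
[np.float64(0.1487), np.float64(0.135), np.float64(0.1477), np.float64(0.1332)]
box [ 0.46942454  0.12849012 -0.28403827] -16.27419384630591 res [ 0.0017  0.0003  0.0002 -0.0006 -0.001  -0.0011 -0.0009  0.0013]
tcp in box [-0.03772824 -0.00059087]
[[ 1.00394304 -0.04107725 -0.7       ]
 [ 1.28709718 -0.0940951  -0.7       ]
 [ 1.55978242 -0.11313177 -0.7       ]] [[0.56669195 0.05172859 0.3       ]
 [0.68631976 0.02932945 0.3       ]
 [0.80152463 0.02128678 0.3       ]]
```

Both views agree, and the TCP is already on the press point. I'll descend.

```bash
python3 -m handwheel '[[[0,0,45],[0,0,0],1],[[0,0,45],[0,0,0],1],[[0,0,45],[0,0,0],1],[[0,0,6],[0,0,0],1],[[0,0,4],[0,0,0],1],[[0,0,3],[0,0,0],1],[[0,0,3],[0,0,0],1],[[0,0,2],[0,0,0],1]]'
```

```text
clock: 4.4
position: [0.4338, 0.1386, 0.079]
ee_rot: [0.0, 0.801, 0.599, 0.001]
contact_force: [0.8, 0.5, 1.6]
width: -0.0
gripper_force: 1.0
```

```bash
python3 -m handwheel '[[[0,0,1.5],[0,0,0],1],[[0,0,1.5],[0,0,0],1],[[0,0,1],[0,0,0],1],[[0,0,1],[0,0,0],1],[[0,0,0],[0,0,0],1]]'
```

```text
clock: 5.03
position: [0.4338, 0.1386, 0.0743]
ee_rot: [0.0, 0.801, 0.599, 0.001]
contact_force: [-1.1, 0.2, 11.4]
width: -0.0003
gripper_force: 5.3
```

```bash
python3 -m handwheel '[[[0,0,1],[0,0,0],1],[[0,0,0],[0,0,0],1]]'; python3 -m handwheel '[[[0,0,-15],[0,0,0],1],[[0,-40,-40],[0,0,0],1],[[0,-40,-40],[0,0,0],1],[[0,-20,-50],[0,0,0],1],[[0,0,0],[0,0,0],1],[[0,0,0],[0,0,0],1],[[0,0,0],[0,0,0],1],[[0,0,0],[0,0,0],1],[[0,0,0],[0,0,0],1],[[0,0,0],[0,0,0],1],[[0,0,0],[0,0,0],1],[[0,0,0],[0,0,0],1],[[0,0,0],[0,0,0],1],[[0,0,0],[0,0,0],1],[[0,0,0],[0,0,0],1],[[0,0,0],[0,0,0],1]]'
python3 - <<'E'
from h import *
w=vision.get_image("wrist");t=vision.get_image("top")
cv2.imwrite("pics/w2.png",np.hstack([w[:400,100:500],cv2.resize(t[140:300,180:380],None,fx=2,fy=2.5)]))
E
```

```text
clock: 5.28
position: [0.4339, 0.1386, 0.0739]
ee_rot: [0.001, 0.801, 0.599, 0.001]
contact_force: [-2.9, -0.5, 16.2]
width: 0.0001
gripper_force: 8.1
clock: 7.28
position: [0.3372, 0.1667, 0.2173]
ee_rot: [0.0, 0.801, 0.599, -0.0]
contact_force: [-0.8, -0.8, -0.2]
width: -0.0003
gripper_force: 0.0
```

View pics/w2.png

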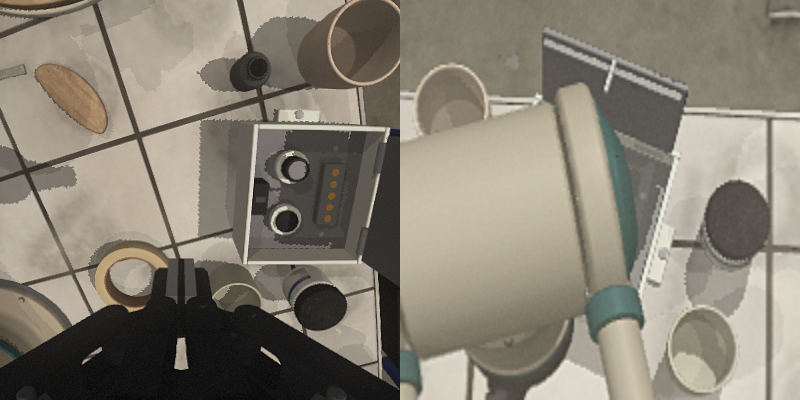

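The cover stands open, and the proud button's top is at wrist pixel about (394,170); the second breaker sits at (386,220). I'll check the position.

```bash
python3 - <<'E'
from h import *
p,T=tool();b=wun([[394,170]],.067,p,T)[0];a=-.284
m=np.array([.4694,.1285])+np.array([[np.cos(a),-np.sin(a)],[np.sin(a),np.cos(a)]])@[-.018,.03]
print(b,m);g=np.r_[m,.067];print("tool shift mm",T.inv().apply(g-p)*1000,T.inv().apply(b-p)*1000)
E
```

```text
[0.45617911 0.1635803  0.067     ] [0.46052697 0.16234183]
tool shift mm [ 30.58642958 119.54146158 150.26445747] [ 30.54906321 115.02080922 150.26421673]
```

```bash
python3 -m handwheel '[[[15.5,58.5,0],[0,0,0],1],[[15.5,58.5,0],[0,0,0],1],[[0,0,40],[0,0,0],1],[[0,0,40],[0,0,0],1],[[0,0,40],[0,0,0],1],[[0,0,20],[0,0,0],1],[[0,0,6],[0,0,0],1],[[0,0,4],[0,0,0],1],[[0,0,3],[0,0,0],1],[[0,0,0],[0,0,0],1]]'
```

```text
clock: 8.62
position: [0.4587, 0.1636, 0.0649]
ee_rot: [0.0, 0.801, 0.599, 0.001]
contact_force: [-0.6, -0.0, -0.2]
width: 0.0002
gripper_force: 0.0
```

```bash
python3 -m handwheel '[[[0,0,2],[0,0,0],1],[[0,0,2],[0,0,0],1],[[0,0,2],[0,0,0],1],[[0,0,1.5],[0,0,0],1],[[0,0,0],[0,0,0],1]]';python3 -m handwheel '[[[0,0,1.5],[0,0,0],1],[[0,0,1],[0,0,0],1],[[0,0,0.5],[0,0,0],1],[[0,0,0],[0,0,0],1]]'
```

```text
clock: 9.25
position: [0.4586, 0.1635, 0.0567]
ee_rot: [0.0, 0.801, 0.599, 0.0]
contact_force: [1.6, 1.4, 1.3]
width: 0.0001
gripper_force: 0.9
clock: 9.75
position: [0.4586, 0.1635, 0.0559]
ee_rot: [0.0, 0.801, 0.599, 0.001]
contact_force: [-2.6, -0.6, 18.2]
width: 0.0
gripper_force: 9.6
```

```bash
python3 -m handwheel '[[[0,0,-50],[0,0,0],1],[[0,0,-50],[0,0,0],1],[[0,0,-50],[0,0,0],1],[[0,0,-46],[0,0,0],1],[[-10,48,0],[0,0,0],1],[[-10,48,0],[0,0,0],1],[[-10,48,0],[0,0,0],1],[[0,0,0],[0,0,0],1],[[0,0,0],[0,0,0],1]]'
python3 - <<'E'
from h import *
p,T=tool();a=-.284;r=np.array([[np.cos(a),-np.sin(a)],[np.sin(a),np.cos(a)]])
print(p,"box",(p[:2]-[.4694,.1285])@r)
w=vision.get_image("wrist");t=vision.get_image("scene")
cv2.imwrite("pics/w3.png",np.hstack([w[:400,60:460],cv2.resize(t[120:300,160:360],None,fx=2,fy=400/180)]))
E
```

```text
clock: 10.88
position: [0.5867, 0.0941, 0.2487]
ee_rot: [-0.001, 0.801, 0.599, -0.001]
contact_force: [-0.3, -0.6, -0.1]
width: -0.0004
gripper_force: 0.0
[0.58669576 0.09414488 0.24867169] box [ 1.22223387e-01 -1.12937930e-04]
```

View pics/w3.png

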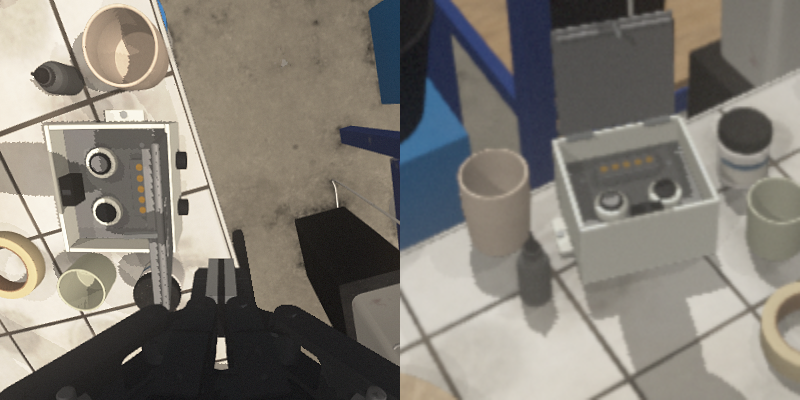

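Both breakers now look equally low and the cover stands upright; the fingertips are behind it with free space around. I'll go down behind the cover and start the push.

```bash
python3 -m handwheel '[[[0,0,41],[0,0,0],1],[[0,0,41],[0,0,0],1],[[0,-17,0],[0,0,0],1],[[0,-16.5,0],[0,0,0],1],[[0,-9.5,-2],[0,0,0],1],[[0,-9.5,-2],[0,0,0],1],[[0,-10,0],[0,0,0],1],[[0,-10,0],[0,0,0],1]]'; python3 -c "
from h import *
p,T=tool();a=-.284;r=np.array([[np.cos(a),-np.sin(a)],[np.sin(a),np.cos(a)]])
print((p[:2]-[.4694,.1285])@r,p[2])"
```

```text
clock: 11.98
position: [0.5182, 0.1147, 0.1722]
ee_rot: [0.0, 0.801, 0.599, 0.001]
contact_force: [1.7, 0.6, -0.6]
width: 0.0004
gripper_force: 0.7
[0.05070509 0.00044189] 0.1721931605319485
```

```bash
python3 -m handwheel '[[[0,-9.5,2.5],[0,0,0],1],[[0,-9.5,2.5],[0,0,0],1],[[0,-9,4.5],[0,0,0],1],[[0,-9,4.5],[0,0,0],1],[[0,-8.5,6],[0,0,0],1],[[0,-8,6.5],[0,0,0],1],[[0,-7,8],[0,0,0],1],[[0,-6.5,8],[0,0,0],1],[[0,-5,9],[0,0,0],1],[[0,-5,9],[0,0,0],1],[[0,-2.5,7.5],[0,0,0],1],[[0,-2,7.5],[0,0,0],1],[[0,0,0],[0,0,0],1]]'; python3 -c "
from h import *
p,T=tool();a=-.284;r=np.array([[np.cos(a),-np.sin(a)],[np.sin(a),np.cos(a)]])
print((p[:2]-[.4694,.1285])@r,p[2])"
```

```text
clock: 13.6
position: [0.4391, 0.1374, 0.0955]
ee_rot: [-0.001, 0.801, 0.599, -0.001]
contact_force: [-0.9, -0.3, 1.5]
width: -0.0001
gripper_force: 0.7
[-3.15683109e-02  8.61817085e-05] 0.09553977140708836
```

Still in contact at about 0.15 rad, so I'll go on down to the stop near z = 0.074.

```bash
python3 -m handwheel '[[[0,-2,5],[0,0,0],1],[[0,-2,5],[0,0,0],1],[[0,-1,5],[0,0,0],1],[[0,-1,2],[0,0,0],1],[[0,0,1.5],[0,0,0],1],[[0,0,1.5],[0,0,0],1],[[0,0,1],[0,0,0],1],[[0,0,1],[0,0,0],1],[[0,0,0],[0,0,0],1]]'
```

```text
clock: 14.72
position: [0.4342, 0.1393, 0.0746]
ee_rot: [-0.0, 0.801, 0.599, -0.0]
contact_force: [-1.2, 0.7, 5.9]
width: -0.0001
gripper_force: 3.1
```

```bash
python3 -m handwheel '[[[0,0,1],[0,0,0],1],[[0,0,0.8],[0,0,0],1],[[0,0,0],[0,0,0],1]]'
```

```text
clock: 15.1
position: [0.4343, 0.1393, 0.074]
ee_rot: [0.0, 0.801, 0.599, 0.0]
contact_force: [-2.8, -1.0, 15.8]
width: -0.0001
gripper_force: 8.2
```

At the stop (15.8 N, same height as the first press). I'll let go straight up, wait and look.

```bash
python3 -m handwheel '[[[0,0,-10],[0,0,0],1],[[0,0,-30],[0,0,0],1],[[0,-40,-45],[0,0,0],1],[[0,-40,-45],[0,0,0],1],[[0,-20,-20],[0,0,0],1],[[0,0,0],[0,0,0],1],[[0,0,0],[0,0,0],1],[[0,0,0],[0,0,0],1],[[0,0,0],[0,0,0],1],[[0,0,0],[0,0,0],1],[[0,0,0],[0,0,0],1],[[0,0,0],[0,0,0],1],[[0,0,0],[0,0,0],1],[[0,0,0],[0,0,0],1]]'
python3 - <<'E'
from h import *
w=vision.get_image("wrist");t=vision.get_image("scene")
cv2.imwrite("pics/w4.png",np.hstack([w[:400,100:500],cv2.resize(t[120:300,160:360],None,fx=2,fy=400/180)]))
E
```

```text
clock: 16.85
position: [0.3385, 0.1674, 0.2225]
ee_rot: [0.0, 0.801, 0.599, 0.0]
contact_force: [0.5, 0.5, -0.3]
width: 0.0004
gripper_force: 0.0
```

View pics/w4.png

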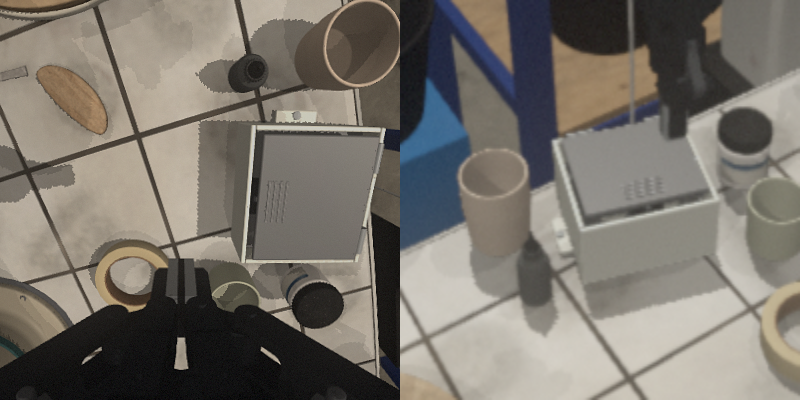

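The cover lies shut with its vents at (277,200), and the neighbours are unmoved. I'll compare with the first scene picture numerically to confirm it is latched and not slowly rising.

```bash
python3 - <<'E'
from h import *
a=cv2.imread("pics/scene0.png");b=vision.get_image("scene")
d=cv2.absdiff(a,b).max(2)
for n,(x0,x1,y0,y1) in dict(boxfront=(238,318,196,250),cover=(240,285,178,215),tumbler=(188,228,185,235),dropper=(217,238,225,260),pot=(320,348,185,205),cup=(332,366,200,238)).items():
    r=d[y0:y1,x0:x1];print(n,r.mean().round(1),(r>40).sum())
E
```

```text
boxfront 4.4 0
cover 4.6 0
tumbler 4.1 0
dropper 4.3 0
pot 4.4 0
cup 3.3 0
```

Cover and neighbours match the first picture.

```bash
python3 -c "
from rig import manip;print(manip.sign_off())"
```

```text
the job is handed in; nothing more can be done
None
```

The job is done and handed in at about 17 s: the cover popped open, the tripped breaker was pushed in to its stop, and the cover is latched shut again. The four neighbouring objects match the first picture.

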